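# Spot-check the frozen slab with the contact thermometer

### The arm

A 7-joint arm with a two-finger parallel gripper is mounted at the origin on the work surface. World frame = base frame: x ahead of the robot, y to its left, z up, the work surface at z = 0. Lengths are in m, angles in rad, forces in N, time in s.
With the tool pointing down it reaches from about 0.425 to 0.925 m from the base axis. Payload 6.8 kg.
Tool frame: the origin (TCP) lies midway between the tips of the shut fingers; the grasp point (between the pads) lies 19 mm behind it; z points along the fingers, y is the line along which they close (so a half turn about z gives the same grasp; the last joint's range is limited). The gripper opens to 85 mm and grips with 20 to 120 N. Pads are 22 mm wide; open, the fingers measure 114 mm over their backs; the gripper's body (76 mm by 85 mm) begins 54 mm behind the grasp point. The pads swing forward as they close: fully open they stand 13 mm farther back than shut.
Start: joints at [-1.457, 0.477, 0.022, 1.555, -0.011, 1.109, -0.083], TCP at [0.148, 0.658, 0.231] pointing down, gripper open.
Joint ranges: [-2.96, 2.96], [-0.34, 2.1], [-1.41, 1.46], [0.24, 2.44], [-1.37, 4.51], [0.17, 1.92], [-2.96, 2.96]. Speed limits (rad/s): [2.39, 2.39, 3.14, 3.14, 3.14, 3.14, 3.14].

### API

Orientations are given as a rotation vector (axis times angle).
In Python, from bench import r gives the robot as it stands. The module is installed in compiled form; this text tells all that it offers.
- The arm moves only by the tool apply_moves, never from a script. Its argument "rows" is a list of rows, each a list of 6 numbers: the shift along the tool's x, y, z scaled (see below), then the turn, a rotation vector about the tool's x, y, z scaled (see below). A call has 1 to 5 rows; each row is the pose to reach, as a shift and turn from the pose commanded when the call began, along the tool's axes at that moment; what a row does not reach only later rows make up. The controller multiplies each number of a shift by 0.25 m and each number of a turn by 90 degrees. A row lasts 1/8 s, in which the tool goes at most 62.5 mm and 10.7 degrees, less where a joint would pass 70% of its speed; a pose out of reach is approached as far as the arm can. A call with a number of a shift or a turn outside -1 to 1 is refused whole. A call with a gripper value outside its range is refused whole. "claw" is the opening, from 0 (shut) to 1 (fully open), set as the call begins (left out, the last holds). The fingers move at their own pace and stop on an object; "newtons" is the grip in N (left out, the last holds). Time passes only in rows, so rows that repeat a pose let the fingers close. It gives the time, the measured TCP pose, the force, the opening and the grip force at its end, in the units of the state.
- r.get_obs(): the state, without advancing time (a new reading comes with each control period).
- r.grab_frame(name): name is "side" or "top"; returns a dict with "pixels" (400x640x3 uint8, red, green, blue), "intrinsics" (3x3 intrinsics, pixels), "eye" and "attitude" of the camera in the world. Camera axes: x right, y up, looking along -z (the intrinsics and any distortion apply to the point x, -y, -z); pixel columns grow to the right and rows downward; lengths in m; the calibration is good to about 2 mm. A picture is of the moment at which its call begins. There is no depth.
- r.hand_in(): hands the job in; it is judged then, once.
Trained networks look in a picture, given as the dict that the camera call returned (one of the last four; its "shot" number tells which), for a name from the list of things; names that differ only in an ending like _2 or _b are one class to them, and where a whole thing is asked for, a point or a joint stands for the part that bears it (a point fixed in the world has none). Each returns a list of dicts, best first, with "conf" (0 to 1); they miss things now and then, are a little off and sometimes report something else, mostly with a low value. They report only what shows in the picture. A call takes as long as a camera call.
- r.search_frame(picture, thing): "rect" ([left, top, width, height] in pixels, round what is visible of it).
- r.outline_of(picture, thing): "pixels" (400x640 bool, what is visible of it) and "rect" ([left, top, width, height] in pixels, round what is visible of it).
- r.landmark_of(picture, thing): "point" ([column, row] in pixels: a listed point, or the origin of a listed thing).
The state is a dict: "clock": time; "joints": joint angles; "qvel": joint speeds; "tau": joint torques, N m; "tcp_pos": TCP position; "orientation": TCP orientation; "contact_force": force on the tool from outside, world axes, zero at the start; "moment": the same for the moment, N m; "grip_width": finger opening in m; "gripper_force": force on a finger pad.
Only numpy, scipy, OpenCV 4.12 (cv2) and the standard library are available. Lean on these libraries where they do the work, as an engineer would, in place of code of your own. Each camera call takes 0.05 s, during which the arm holds its last target. There are 200 camera calls.

### The job

Draw the contact thermometer straight up out of its slot in the utensil holder and press its sprung contact head lightly onto the stone slab, wholly inside the inlaid ring, with the thermometer standing upright so that the head sits square on the stone: the spring should give visibly (about half its travel) but not bottom out. Finish while still holding it there, steady, for the reading to settle; do not lay it down or let go. Leave the two palette knives in the holder and the tub and jar on the counter alone.

Things in the scene. Friction and masses are not known exactly. Their poses are not given: they have to be found in the camera images.
- thermometer: Contact thermometer, a 215 mm wand, about 150 g, standing head down in any one of the holder's three slots. Origin: centre of the flat underside of the extended head, 10 mm above the counter in the holder; z up the wand, x across the handle's thickness. Tube 8 mm thick to z 85, shank 14 (x) x 34 (y) mm in the slot, guard 24 x 46 mm at z 125 to 131 resting on the holder's top, flat handle above.
- handle_mid (a point): Centre of the thermometer's handle, 176 mm above its origin; the place to grip, across the thickness. The handle is a flat white paddle, 14 (x) x 34 (y) mm from z 131 to 215 mm, with a small dark display window in its flat top end.
- head_face (a point): Centre of the flat underside of the thermometer's sprung contact head, a copper disc 14 mm across and 4 mm thick at the wand's lower end; moves with the head.
- head (a joint): Travel of the sprung contact head into the tube: 0 m fully out, 0.010 m bottomed. The force is 0.5 N at the start of travel and rises by 0.5 N for each mm, 3 N at half travel, 5.5 N when bottomed; beyond that the head is rigid.
- slab: Drop-in frozen slab, fixed: steel flange 380 (x) x 320 (y) mm, 10 mm high, carrying a level pale stone 320 x 260 mm whose flat top is 30 mm above the counter. Origin: centre of its underside, at counter height. A small black thermostat panel lies in the flange on the side towards the robot.
- spot: The check point: a dark ring inlaid flush in the stone, 40 mm outside and 32 mm inside diameter. Origin: centre of the ring on the stone's top face. Where on the slab it lies varies.
- holder: Slotted utensil holder, fixed: steel frame with a white slotted insert, 66 (x) x 250 (y) x 135 mm high. Origin: centre of its underside, on the counter. Three slots 17 (x) x 37 (y) mm, 40 mm deep and open below, at y = -80, 0 and +80 mm; what stands in them has its own x along the holder's x.
- knife0: Palette knife parked blade down in a slot of the holder, as high as the thermometer (215 mm) and with the same finger guard, but with a round, waisted white handle, 24 mm across at the widest, its top 225 mm above the counter. Leave alone. Origin: 8 mm below its blade's end, z up the knife.
- knife1: Second palette knife, the same, in another slot. Leave alone.
- tub: Lidded paper tub on the counter, 91 mm across, 88 mm high, origin centre of its underside. Leave alone.
- jar: Small jar on the counter, 58 mm across, 85 mm high, origin centre of its underside. Leave alone.

How it is judged:
On the way:
1. the thermometer has been drawn up clear of the holder, held upright in the fingers (z of head_face in the frame of holder above 0.136 m and contact force between the fingers and thermometer above 1 N and angle between thermometer's own z axis and vertical below 0.5 rad), for 0.1 s.
At the end, for the whole second after the job is handed in: Held in the fingers, steady, upright within 0.1 rad; head centre within 9 mm of the ring centre, pressing the stone with 0.8 to 6 N, spring in by 1.5 to 9 mm of 10; knives, tub and jar within 20 mm of their start. Ends holding, for the last second (horizontal distance between head_face and spot below 0.009 m and angle between thermometer's own z axis and vertical below 0.1 rad and contact force between head and slab between 0.8 and 6 N and value of joint head between 0.0015 and 0.009 m and contact force between the fingers and thermometer above 1 N and linear speed of thermometer below 0.01 m/s and distance of each of knife0, knife1, tub, jar from where it was at the start of the episode below 0.02 m); the arm keeps its last pose, push and grip.
It fails at once if the thermometer is rammed: it hits the slab with more than 15 N (contact force between thermometer and slab above 15 N).
It fails at once if a palette knife, the tub or the jar is disturbed (distance of any of knife0, knife1, tub, jar from where it was at the start of the episode above 0.03 m).
It also fails if it takes over 45 s, if anything falls off the work surface, if the arm or the gripper's body presses on something with over 40 N, if the wrist force passes 120 N, or if a joint passes its speed limit or range.

## Working session

There is one attempt and no reset: what is moved stays moved. The work goes in short steps, Python scripts to look and compute and a tool call to move; the robot and the scene stay as the last step left them, time stands still between calls to the robot, and variables do not carry over. Pictures are saved under pics/ and viewed, at most 10 in all, crops included, and the job is handed in when it is done.

Besides the shell and the picture viewer there is one more tool, called after "Emit:" by a JSON object that holds its "op" and its "data". apply_moves: Moves the arm, as the interface text tells. Its arguments: {"type":"object","properties":{"rows":{"type":"array","items":{"type":"array","items":{"type":"number"}}},"claw":{"type":"number"},"newtons":{"type":"number"}},"required":["rows"]}

```bash
mkdir -p pics
cat > h.py <<'E'
import numpy as np, cv2
from bench import r
from scipy.spatial.transform import Rotation as R
def att(p):
    a=np.array(p["attitude"],float)
    return a if a.shape==(3,3) else R.from_rotvec(a).as_matrix() if a.size==3 else R.from_quat(a).as_matrix()
def ray(p,uv):
    d=np.linalg.inv(np.array(p["intrinsics"]))@np.array([uv[0],uv[1],1.])
    return np.array(p["eye"]), att(p)@np.array([d[0],-d[1],-d[2]])
def at_z(p,uv,z):
    o,d=ray(p,uv); return o+d*(z-o[2])/d[2]
def proj(p,X):
    c=att(p).T@(np.array(X)-np.array(p["eye"])); q=np.array(p["intrinsics"])@np.array([c[0],-c[1],-c[2]]); return q[:2]/q[2]
def tri(a,ua,b,ub):
    A=np.zeros((3,3));v=np.zeros(3)
    for p,u in((a,ua),(b,ub)):
        o,d=ray(p,u);d=d/np.linalg.norm(d);M=np.eye(3)-np.outer(d,d);A+=M;v+=M@o
    return np.linalg.solve(A,v)
def save(p,n): cv2.imwrite("pics/"+n,cv2.cvtColor(p["pixels"],cv2.COLOR_RGB2BGR))
E
python3 - <<'E'
from h import *
P={n:r.grab_frame(n) for n in("side","top")}
for n,p in P.items():
    save(p,n+"0.png"); print(n,{k:(np.round(v,3).tolist() if k!="pixels" else 0) for k,v in p.items()})
    for t in("handle_mid","spot","thermometer","holder","slab","knife0","tub","jar"):
        print(t,[(np.round(x["point"],1).tolist(),round(x["conf"],2)) for x in r.landmark_of(p,t)[:3]])
    print([(x["rect"],x["conf"]) for x in r.search_frame(p,"thermometer")[:3]])
print(r.get_obs())
E
```

```text
side {'pixels': 0, 'intrinsics': [[505.353, 0.0, 317.746], [0.0, 505.353, 201.573], [0.0, 0.0, 1.0]], 'eye': [0.841, -1.029, 1.067], 'attitude': [0.834, 0.094, 0.202], 'shot': 1}
handle_mid [([226.8, 268.7], 0.61)]
spot [([312.7, 177.9], 0.6)]
thermometer [([234.5, 312.3], 0.79)]
holder [([248.1, 296.3], 0.62)]
slab [([316.5, 181.1], 0.69)]
knife0 [([251.2, 293.5], 0.54)]
tub [([251.3, 294.6], 0.17)]
jar [([332.7, 301.8], 0.6)]
[([215.5, 253.8, 21.0, 62.8], 0.65)]
top {'pixels': 0, 'intrinsics': [[501.411, 0.0, 317.022], [0.0, 501.411, 207.947], [0.0, 0.0, 1.0]], 'eye': [0.418, -0.023, 1.229], 'attitude': [0.155, -0.142, -1.558], 'shot': 2}
handle_mid [([476.4, 277.5], 0.73)]
spot []
thermometer [([455.8, 280.7], 0.78), ([230.3, 247.9], 0.36)]
holder [([418.2, 272.1], 0.66)]
slab [([220.7, 240.6], 0.59)]
knife0 [([421.2, 273.2], 0.85), ([387.8, 261.2], 0.79), ([455.3, 283.6], 0.16)]
tub [([350.8, 165.8], 0.8), ([423.7, 272.4], 0.67)]
jar []
[([458.2, 271.0, 33.0, 10.2], 0.82)]
{'clock': 1.0, 'joints': array([-1.45710634,  0.47702418,  0.0224032 ,  1.55540491, -0.011524  ,
        1.10931937, -0.08308984]), 'qvel': array([-4.76044809e-04,  2.16523217e-04,  1.86713812e-03, -2.89527283e-04,
       -7.72741946e-05, -1.14061058e-03, -4.06937092e-04]), 'tau': array([-7.44298541e-04, -5.96320760e+01,  1.60602573e+00, -2.81557310e+01,
        1.24511094e-02,  1.54262358e-03,  5.21757400e-06]), 'tcp_pos': array([0.14847458, 0.65847399, 0.23128966]), 'orientation': array([-3.47707834e-01, -3.12225758e+00,  4.11757755e-05]), 'contact_force': array([0.29279923, 0.42684265, 0.19906869]), 'moment': array([-0.00847431,  0.02118775, -0.06440159]), 'gripper_force': 0.0, 'grip_width': 0.08567421430905073}
```

View pics/side0.png

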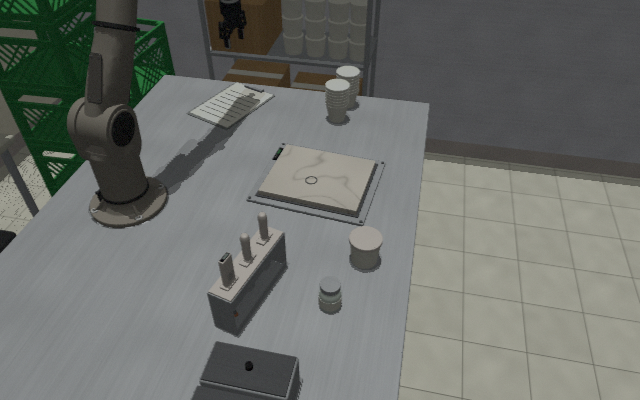

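View pics/top0.png

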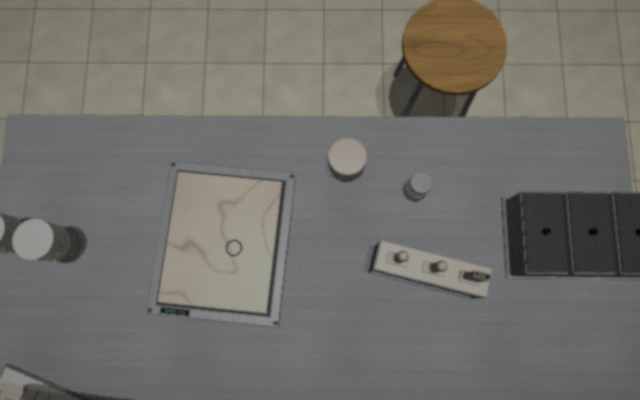

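The side view shows the thermometer nearest the camera, at (227,265), with the knives at (246,245) and (263,225) and the ring at (312,180). In the top view the thermometer is at (477,276), the knives are at (401,257) and (438,267), and the ring is at (234,248).

Run:
```python
from h import *
P={n:r.grab_frame(n) for n in("side","top")}
t,s=P["top"],P["side"]
a=t["pixels"][225:310,360:500]; b=s["pixels"][200:340,195:300]
a=cv2.resize(a,None,fx=5,fy=5,interpolation=cv2.INTER_CUBIC)
b=cv2.resize(b,None,fx=4,fy=4,interpolation=cv2.INTER_CUBIC)
cv2.imwrite("pics/ca.png",a[:,:,::-1]);cv2.imwrite("pics/cb.png",b[:,:,::-1])
# ring: dark pixels vs local background
for p,(u,v) in((t,(234,248)),(s,(312,180))):
    g=cv2.cvtColor(p["pixels"],cv2.COLOR_RGB2GRAY).astype(float)[v-12:v+13,u-12:u+13]
    w=np.clip(np.median(g)-g-25,0,None); yy,xx=np.mgrid[v-12:v+13,u-12:u+13]
    m=(w>0).astype(np.uint8);n,l,st,c=cv2.connectedComponentsWithStats(m,connectivity=8);k=1+np.argmax(st[1:,4])
    x0,y0,ww,hh=st[k,:4];uv=(u-12+x0+(ww-1)/2,v-12+y0+(hh-1)/2)
    w=w*(l==k);uvw=((w*xx).sum()/w.sum(),(w*yy).sum()/w.sum())
    print("ring",uv,uvw,st[k],at_z(p,uvw,.03),at_z(p,uv,.03))
for n,p in P.items():
  for th in("handle_mid","thermometer","holder"):
    for x in r.outline_of(p,th)[:1]:
        c=np.argwhere(x["pixels"])[:,::-1]; print(n,th,x["conf"],x["rect"],c.mean(0), cv2.minAreaRect(c.astype(np.float32)))
```

```text
ring (np.float64(233.5), np.float64(247.5)) (np.float64(232.60618436406068), np.float64(247.21878646441073)) [  3   3  18  18 124] [0.5498669  0.19040455 0.03      ] [0.54920553 0.18822739 0.03      ]
ring (np.float64(311.0), np.float64(180.0)) (np.float64(310.67102229054575), np.float64(179.88777863182167)) [ 5  8 13  9 46] [0.54533418 0.19168239 0.03      ] [0.54649755 0.19135326 0.03      ]
side handle_mid 0.9 [215.4, 251.1, 22.6, 65.7] [226.97711268 273.31161972] ((228.83848571777344, 284.20770263671875), (64.6220932006836, 18.23310661315918), 82.87498474121094)
side thermometer 0.68 [213.9, 251.6, 23.7, 63.0] [227.01229508 272.94467213] ((229.2692413330078, 284.15386962890625), (62.88561248779297, 17.116792678833008), 82.87498474121094)
side holder 0.83 [206.4, 226.6, 81.1, 108.3] [248.18746855 282.97081027] ((247.58558654785156, 277.48590087890625), (49.29845428466797, 114.49815368652344), 35.639808654785156)
top handle_mid 0.74 [458.5, 272.2, 32.7, 9.3] [474.10857143 276.48285714] ((474.80767822265625, 276.9615478515625), (31.378582000732422, 13.728129386901855), 11.309932708740234)
top thermometer 0.78 [461.8, 271.8, 29.1, 12.9] [474.51234568 276.26234568] ((475.27642822265625, 276.9058837890625), (31.215476989746094, 12.194744110107422), 4.398705005645752)
top holder 0.66 [369.7, 240.4, 126.9, 58.9] [427.63866305 270.05931948] ((430.994140625, 269.5682678222656), (122.06913757324219, 36.29630661010742), 14.34933090209961)
```

View pics/ca.png

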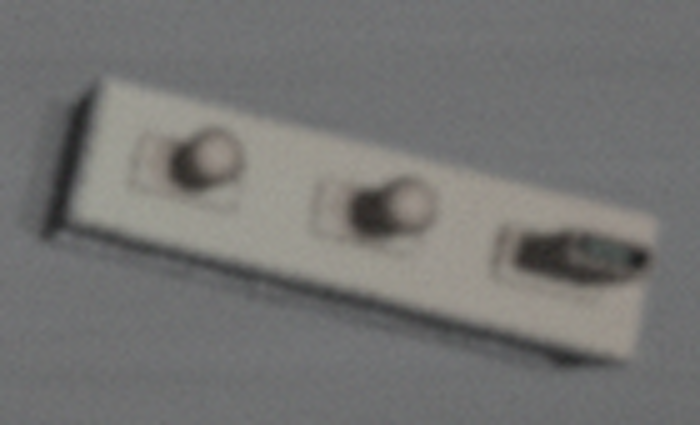

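View pics/cb.png

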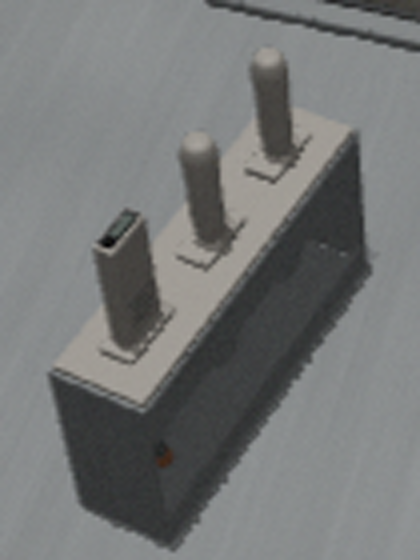

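The crops show the holder's white top and the thermometer's display end, at about (612,253) in the top crop and (120,230) in the side crop. I'll fit the holder pose to these.

```bash
cat >> h.py <<'E'
from scipy.optimize import least_squares
E
python3 - <<'E'
from h import *
P={n:r.grab_frame(n) for n in("side","top")}
T=lambda x,y:("top",(x/5-.4+360,y/5-.4+225)); S=lambda x,y:("side",(x/4-.4+195,y/4-.4+200))
# holder x: side +x (image up) ; y toward image left in top
obs=[((.033,.125,.135),T(105,77)),((.033,-.125,.135),T(660,215)),((-.033,-.125,.135),T(632,358)),((-.033,.125,.135),T(70,222)),
((-.033,-.125,.135),S(52,373)),((.033,-.125,.135),S(143,410)),((.033,.125,.135),S(357,130)),
((0,-.08,.225),T(612,253)),((0,-.08,.225),S(120,230))]
def W(q,X):
    c,s=np.cos(q[2]),np.sin(q[2]);return np.array([q[0]+c*X[0]-s*X[1],q[1]+s*X[0]+c*X[1],X[2]])
def f(q):return np.concatenate([proj(P[n],W(q,X))-uv for X,(n,uv) in obs])
for sub in("both","top","side"):
    g=lambda q:np.concatenate([proj(P[n],W(q,X))-uv for X,(n,uv) in obs if sub in("both",n)])
    b=least_squares(g,[.5,-.25,-.3],loss="soft_l1");print(sub,b.x.round(4),b.fun.round(1).tolist());print(W(b.x,(0,-.08,.186)))
print("tri top",tri(P["top"],T(612,253)[1],P["side"],S(120,230)[1]))
o=r.get_obs();print(R.from_rotvec(o["orientation"]).as_matrix().round(3))
print(tri(P["top"],(233.1,247.4),P["side"],(310.9,180)))
for n in P: 
  for t in("tub","jar"):
    for x in r.search_frame(P[n],t)[:1]: print(n,t,x["rect"],at_z(P[n],(x["rect"][0]+x["rect"][2]/2,x["rect"][1]+x["rect"][3]/2),.05))
E
```

```text
both [ 0.4953 -0.2643 -0.2383] [-0.9, -0.1, 0.7, 0.2, 0.7, 1.6, -0.7, 0.2, -0.5, -0.4, 0.9, 0.6, 0.9, -0.5, 0.1, 0.0, 0.5, 0.7]
[ 0.47643791 -0.34203715  0.186     ]
top [ 0.4959 -0.2642 -0.2368] [-1.0, -0.3, 0.7, -0.2, 0.7, 1.2, -0.7, 0.0, 0.1, -0.3]
[ 0.47715461 -0.34201381  0.186     ]
side [ 0.4939 -0.2641 -0.2352] [-1.0, -0.5, 0.5, 0.4, 0.2, -0.7, 0.1, 0.5]
[ 0.47526097 -0.3418771   0.186     ]
tri top [ 0.47584773 -0.34154526  0.2265706 ]
[[-0.975  0.22  -0.   ]
 [ 0.22   0.975 -0.   ]
 [ 0.    -0.    -1.   ]]
[0.54804946 0.18820776 0.03314248]
side tub [352.0, 226.5, 28.5, 44.9] [ 0.76547169 -0.08749033  0.05      ]
side jar [320.4, 277.1, 20.7, 35.5] [ 0.70144049 -0.260037    0.05      ]
top tub [332.0, 138.5, 33.3, 42.8] [ 0.76331878 -0.08793117  0.05      ]
top jar [405.9, 172.9, 27.5, 29.4] [ 0.69513061 -0.25870493  0.05      ]
```

Emit:
{"op": "apply_moves", "data": {"rows": [[-0.23,-0.07,-0.07,0,0,0.05],[-0.46,-0.14,-0.14,0,0,0.1],[-0.7,-0.2,-0.21,0,0,0.15],[-0.93,-0.27,-0.28,0,0,0.2],[-0.93,-0.27,-0.28,0,0,0.2]], "claw": 1}}

```text
clock: 2.33
tcp_pos: [0.3674, 0.5378, 0.3035]
orientation: [0.847, 3.021, 0.004]
contact_force: [-0.9, -0.8, 0.0]
grip_width: 0.0856
gripper_force: 0.0
```

```bash
cat >> h.py <<'E'
def to(pos,yaw):
    "one-row numbers to bring TCP to pos, pointing down, tool y at angle yaw"
    o=r.get_obs();C=R.from_rotvec(o["orientation"]).as_matrix()
    y=np.array([np.cos(yaw),np.sin(yaw),0]);z=np.array([0,0,-1.]);T=np.stack([np.cross(y,z),y,z],1)
    print("tcp",o["tcp_pos"].round(4),"clk",round(o["clock"],2),"F",o["contact_force"].round(2),"j",o["joints"].round(2),"w",round(o["grip_width"],4))
    print((C.T@(np.array(pos)-o["tcp_pos"])/.25).round(3).tolist(),(R.from_matrix(C.T@T).as_rotvec()/(np.pi/2)).round(3).tolist())
E
python3 -c "
from h import *
to((.52,.34,.30),.65)"
```

```text
tcp [0.3674 0.5378 0.3035] clk 2.33 F [-0.87 -0.82  0.02] j [-1.19  0.38  0.16  1.54 -0.06  1.22  0.01] w 0.0856
[-0.933, -0.359, 0.016] [0.003, 0.002, 0.238]
```

Emit:
{"op": "apply_moves", "data": {"rows": [[-0.23,-0.09,0,0,0,0.06],[-0.46,-0.18,0,0,0,0.12],[-0.7,-0.27,0,0,0,0.18],[-0.93,-0.36,0.016,0,0,0.24],[-0.93,-0.36,0.016,0,0,0.24]]}}

```text
clock: 2.95
tcp_pos: [0.5176, 0.3397, 0.2973]
orientation: [1.397, 2.811, -0.002]
contact_force: [-0.2, -0.5, -0.4]
grip_width: 0.0853
gripper_force: 0.0
```

```bash
python3 -c "
from h import *
to((.575,.10,.30),.34)"
```

```text
tcp [0.5176 0.3397 0.2973] clk 2.95 F [-0.15 -0.5  -0.44] j [-0.93  0.34  0.32  1.63 -0.11  1.19  0.07] w 0.0853
[-0.903, -0.396, -0.008] [0.0, 0.002, 0.196]
```

Emit:
{"op": "apply_moves", "data": {"rows": [[-0.23,-0.1,0,0,0,0.05],[-0.46,-0.2,0,0,0,0.1],[-0.7,-0.3,0,0,0,0.15],[-0.9,-0.4,0,0,0,0.2],[-0.9,-0.4,0,0,0,0.2]]}}

```text
clock: 3.58
tcp_pos: [0.5733, 0.1014, 0.2976]
orientation: [1.818, 2.561, -0.001]
contact_force: [-0.5, 0.7, -0.9]
grip_width: 0.0855
gripper_force: 0.0
```

```bash
python3 -c "
from h import *
to((.55,-.13,.30),.04)"
```

```text
tcp [0.5733 0.1014 0.2976] clk 3.58 F [-0.53  0.68 -0.87] j [-0.66  0.28  0.47  1.73 -0.14  1.16  0.19] w 0.0855
[-0.843, -0.393, -0.008] [0.0, 0.001, 0.189]
```

Emit:
{"op": "apply_moves", "data": {"rows": [[-0.22,-0.1,0,0,0,0.05],[-0.44,-0.2,0,0,0,0.1],[-0.65,-0.3,0,0,0,0.15],[-0.84,-0.39,0,0,0,0.19],[-0.84,-0.39,0,0,0,0.19]]}}

```text
clock: 4.2
tcp_pos: [0.5511, -0.1274, 0.2976]
orientation: [2.176, 2.265, -0.001]
contact_force: [-0.5, 1.2, -0.2]
grip_width: 0.0854
gripper_force: 0.0
```

```bash
python3 -c "
from h import *
to((.4765,-.342,.28),-.237)"
```

```text
tcp [ 0.5511 -0.1274  0.2976] clk 4.2 F [-0.54  1.18 -0.18] j [-0.39  0.27  0.63  1.77 -0.17  1.16  0.33] w 0.0854
[-0.845, -0.333, 0.071] [0.0, 0.001, 0.176]
```

Emit:
{"op": "apply_moves", "data": {"rows": [[-0.22,-0.08,0,0,0,0.05],[-0.44,-0.17,0.02,0,0,0.1],[-0.65,-0.26,0.05,0,0,0.15],[-0.845,-0.333,0.071,0,0,0.176],[-0.845,-0.333,0.071,0,0.001,0.176]]}}

```text
clock: 4.82
tcp_pos: [0.477, -0.3411, 0.2791]
orientation: [-2.465, -1.945, 0.0]
contact_force: [0.8, -0.5, -0.2]
grip_width: 0.0854
gripper_force: 0.0
```

```bash
python3 -c "
from h import *
to((.4765,-.342,.167),-.237)
p=r.grab_frame('side');b=cv2.resize(p['pixels'][180:340,150:320],None,fx=3.5,fy=3.5,interpolation=cv2.INTER_CUBIC)
cv2.imwrite('pics/s1.png',b[:,:,::-1])"
```

```text
tcp [ 0.477  -0.3411  0.2791] clk 4.83 F [ 0.79 -0.45 -0.16] j [-0.06  0.35  0.75  1.75 -0.26  1.14  0.53] w 0.0854
[-0.004, -0.0, 0.448] [-0.001, -0.0, 0.001]
```

View pics/s1.png

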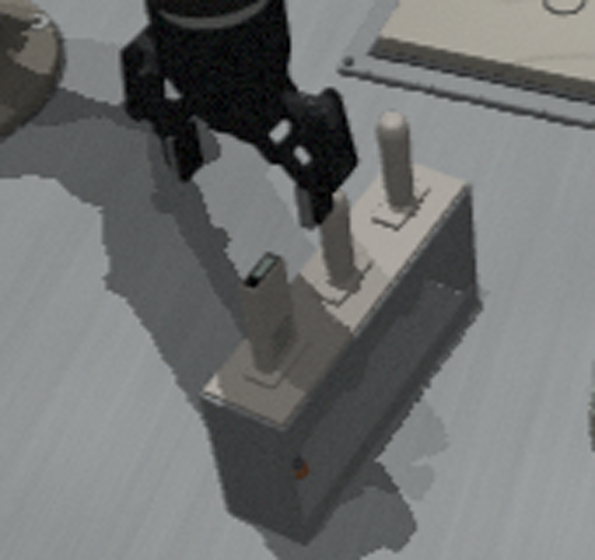

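The open fingers straddle the thermometer's line, at about (165,150) and (320,190) in the crop, with the display end at (262,268) midway below. Next I descend and close.

Emit:
{"op": "apply_moves", "data": {"rows": [[0,0,0.12,0,0,0],[0,0,0.24,0,0,0],[0,0,0.36,0,0,0],[0,0,0.45,0,0,0],[0,0,0.45,0,0,0]]}}

```text
clock: 5.5
tcp_pos: [0.4793, -0.3351, 0.1653]
orientation: [-2.454, -1.954, -0.001]
contact_force: [-0.5, -0.2, 0.7]
grip_width: 0.0854
gripper_force: 0.0
```

Emit:
{"op": "apply_moves", "data": {"rows": [[0,0,0,0,0,0],[0,0,0,0,0,0],[0,0,0,0,0,0],[0,0,0,0,0,0],[0,0,0,0,0,0]], "claw": 0, "newtons": 50}}

```text
clock: 6.12
tcp_pos: [0.4775, -0.3389, 0.1673]
orientation: [-2.462, -1.948, -0.002]
contact_force: [-3.0, 2.4, 5.9]
grip_width: 0.0136
gripper_force: 52.1
```

```bash
python3 -c "
from h import *
to((.4765,-.342,.167),-.237);print(r.get_obs()['gripper_force'],r.get_obs()['moment'])
p=r.grab_frame('side');b=cv2.resize(p['pixels'][180:340,150:320],None,fx=3.5,fy=3.5,interpolation=cv2.INTER_CUBIC)
cv2.imwrite('pics/s2.png',b[:,:,::-1])"
```

```text
tcp [ 0.4775 -0.3389  0.1673] clk 6.12 F [-2.95  2.39  5.92] j [ 0.    0.47  0.68  1.87 -0.37  0.93  0.62] w 0.0136
[-0.013, -0.001, 0.001] [-0.001, -0.001, 0.003]
52.081425189971924 [ 0.43773463  0.85649863 -0.06857216]
```

View pics/s2.png

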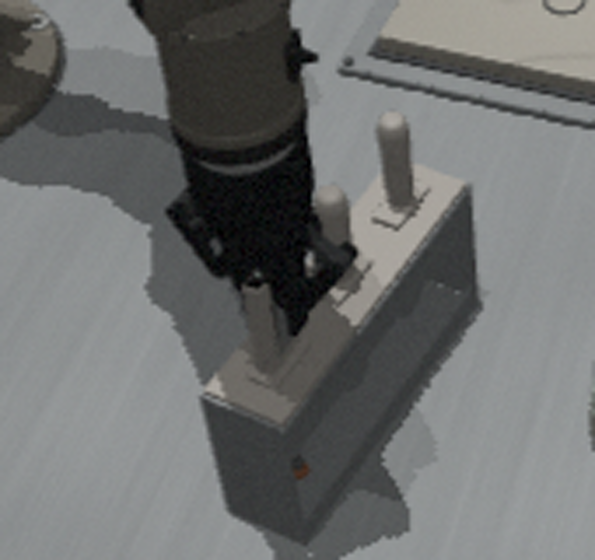

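The fingers hold the paddle at a width of 13.6 mm with 52 N, and the knives have not moved. I'll lift straight up.

Emit:
{"op": "apply_moves", "data": {"rows": [[0,0,-0.06,0,0,0],[0,0,-0.14,0,0,0],[0,0,-0.24,0,0,0],[0,0,-0.34,0,0,0],[0,0,-0.44,0,0,0]]}}

```text
clock: 6.8
tcp_pos: [0.4784, -0.3394, 0.2786]
orientation: [-2.463, -1.95, -0.002]
contact_force: [0.1, -0.9, -1.1]
grip_width: 0.0135
gripper_force: 51.4
```

Emit:
{"op": "apply_moves", "data": {"rows": [[0,0,-0.08,0,0,0],[0,0,-0.18,0,0,0],[0,0,-0.28,0,0,0],[0,0,-0.32,0,0,0],[0,0,-0.32,0,0,0]]}}

```text
clock: 7.42
tcp_pos: [0.4784, -0.3395, 0.3575]
orientation: [2.463, 1.95, 0.003]
contact_force: [-0.9, -0.1, -1.7]
grip_width: 0.0137
gripper_force: 51.5
```

```bash
python3 -c "
from h import *
to((.56,-.13,.355),.04);print(r.get_obs()['gripper_force'],r.get_obs()['moment'])
p=r.grab_frame('side');b=cv2.resize(p['pixels'][100:340,100:380],None,fx=2.5,fy=2.5,interpolation=cv2.INTER_CUBIC)
cv2.imwrite('pics/s3.png',b[:,:,::-1])"
```

```text
tcp [ 0.4784 -0.3395  0.3575] clk 7.42 F [-0.95 -0.07 -1.66] j [-0.1   0.29  0.78  1.65 -0.21  1.29  0.49] w 0.0137
[0.89, 0.126, 0.012] [0.001, -0.001, -0.173]
51.475709080696106 [-0.0473886  -0.00189342 -0.00682941]
```

View pics/s3.png

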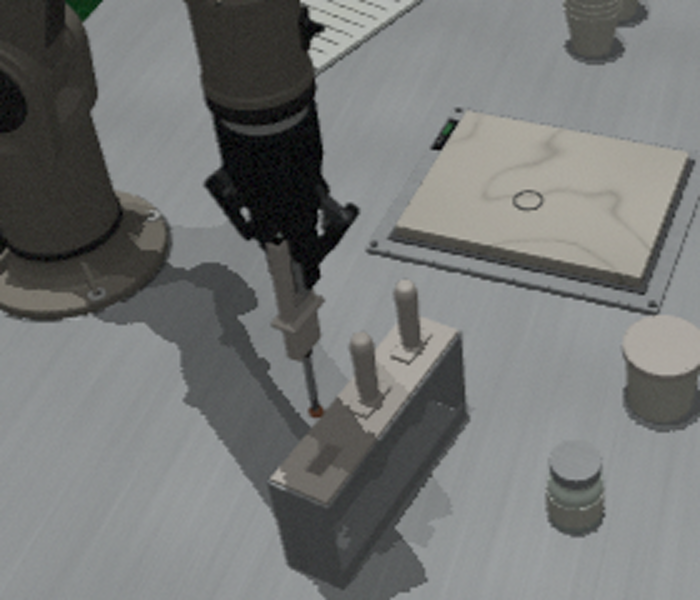

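The thermometer is out and clear of the holder, with its copper head at about (315,410) in the crop. The head must clear the knife tops, so I raise it further before going across.

Emit:
{"op": "apply_moves", "data": {"rows": [[0,0,-0.1,0,0,0],[0,0,-0.2,0,0,0],[0,0,-0.29,0,0,0],[0,0,-0.29,0,0,0]]}}

```text
clock: 7.98
tcp_pos: [0.4784, -0.3398, 0.4298]
orientation: [2.463, 1.95, 0.002]
contact_force: [-0.4, 0.8, -2.2]
grip_width: 0.0132
gripper_force: 51.5
```

Emit:
{"op": "apply_moves", "data": {"rows": [[0.18,0.02,0,0,0,-0.03],[0.36,0.05,0,0,0,-0.07],[0.54,0.08,0,0,0,-0.1],[0.72,0.1,0,0,0,-0.14],[0.89,0.12,0,0,0,-0.17]]}}

```text
clock: 8.6
tcp_pos: [0.5581, -0.1277, 0.4277]
orientation: [-2.176, -2.261, 0.001]
contact_force: [1.1, 0.3, -1.8]
grip_width: 0.0136
gripper_force: 51.4
```

```bash
python3 -c "
from h import *
to((.565,.07,.36),.25)"
```

```text
tcp [ 0.5581 -0.1277  0.4277] clk 8.6 F [ 1.08  0.27 -1.78] j [-0.41  0.2   0.65  1.55 -0.12  1.43  0.28] w 0.0136
[0.789, 0.058, 0.272] [-0.001, -0.001, -0.135]
```

Emit:
{"op": "apply_moves", "data": {"rows": [[0.2,0.01,0.05,0,0,-0.03],[0.4,0.03,0.1,0,0,-0.07],[0.6,0.04,0.2,0,0,-0.1],[0.79,0.06,0.27,0,0,-0.135],[0.79,0.06,0.27,0,0,-0.135]]}}

```text
clock: 9.22
tcp_pos: [0.5643, 0.0738, 0.3585]
orientation: [-1.915, -2.483, 0.005]
contact_force: [0.0, -0.3, -1.0]
grip_width: 0.0132
gripper_force: 51.5
```

```bash
python3 -c "
from h import *
to((.548,.1905,.235),.30)"
```

```text
tcp [0.5643 0.0738 0.3585] clk 9.22 F [ 0.05 -0.34 -1.04] j [-0.64  0.22  0.49  1.67 -0.11  1.29  0.13] w 0.0132
[0.466, 0.058, 0.495] [-0.004, -0.002, -0.028]
```

Emit:
{"op": "apply_moves", "data": {"rows": [[0.12,0.015,0.12,0,0,-0.01],[0.24,0.03,0.24,0,0,-0.02],[0.36,0.045,0.36,0,0,-0.03],[0.466,0.058,0.495,-0.003,-0.002,-0.03],[0.466,0.058,0.495,-0.003,-0.002,-0.03]]}}

```text
clock: 9.85
tcp_pos: [0.5488, 0.186, 0.2352]
orientation: [1.866, 2.526, -0.005]
contact_force: [-1.1, -0.9, -1.3]
grip_width: 0.0134
gripper_force: 51.2
```

Emit:
{"op": "apply_moves", "data": {"rows": [[0,0,0,0,0,0]]}}

```text
clock: 9.98
tcp_pos: [0.5521, 0.1832, 0.2392]
orientation: [1.87, 2.518, 0.004]
contact_force: [0.1, -1.3, -1.7]
grip_width: 0.0134
gripper_force: 51.2
```

```bash
python3 -c "
from h import *
to((.548,.1905,.205),.30)
P={n:r.grab_frame(n) for n in('side','top')}
C=[]
for n,p in P.items():
    for t in('head_face','handle_mid','spot'):
        print(n,t,[(np.round(x['point'],1).tolist(),round(x['conf'],2)) for x in r.landmark_of(p,t)[:2]])
    u,v=proj(p,(.548,.19,.06)).astype(int)
    C.append(cv2.resize(p['pixels'][max(v-60,0):max(v-60,0)+100,u-40:u+40],None,fx=5,fy=5,interpolation=cv2.INTER_CUBIC));print(n,'crop org',u-40,max(v-60,0))
cv2.imwrite('pics/h1.png',np.hstack(C)[:,:,::-1])"
```

```text
tcp [0.5521 0.1832 0.2392] clk 9.97 F [ 0.09 -1.33 -1.67] j [-0.76  0.33  0.41  1.8  -0.15  1.04  0.  ] w 0.0134
[0.033, -0.008, 0.137] [0.003, 0.002, -0.004]
side head_face []
side handle_mid [([310.6, 120.3], 0.84)]
side spot [([252.4, 294.4], 0.73), ([308.7, 179.2], 0.47)]
side crop org 271 113
top head_face [([231.2, 241.7], 0.52)]
top handle_mid [([219.0, 233.1], 0.66), ([417.7, 189.3], 0.42)]
top spot [([226.3, 248.9], 0.5)]
top crop org 190 186
```

View pics/h1.png

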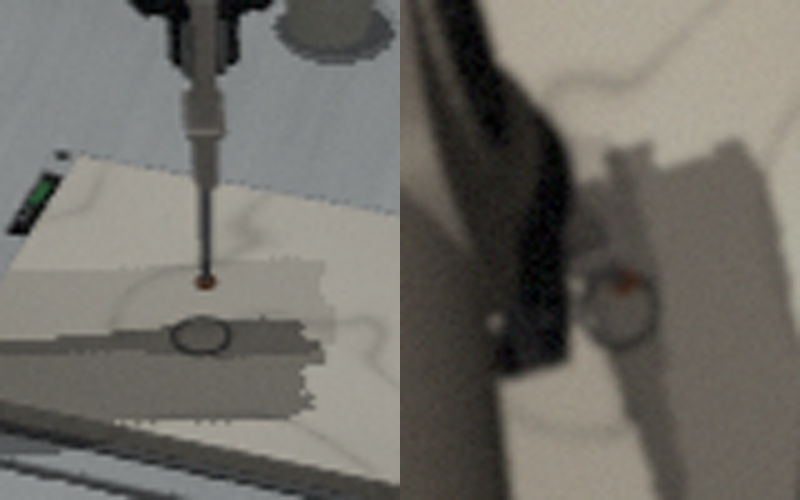

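The copper head hovers over the ring. In the side crop the head is at (204,282) and the ring at (201,336). In the top crop the head is at (627,281) and the ring at (620,310). I'll let the arm settle, then measure with colour detection.

Emit:
{"op": "apply_moves", "data": {"rows": [[0,0,0,0,0,0],[0,0,0,0,0,0],[0,0,0,0,0,0],[0,0,0,0,0,0]]}}

```text
clock: 10.88
tcp_pos: [0.5517, 0.185, 0.2391]
orientation: [1.868, 2.52, 0.005]
contact_force: [-1.2, 1.1, -1.4]
grip_width: 0.0135
gripper_force: 51.2
```

```bash
cat > m.py <<'E'
from h import *
P={n:r.grab_frame(n) for n in('side','top')}
o=r.get_obs();zh=max(o['tcp_pos'][2]-.157,.03)+.002
C=R.from_rotvec(o["orientation"]).as_matrix();print("toolz",C[:,2].round(4))
ring={'side':(310.8,179.9),'top':(233.4,247.5)}; H={}
for n,p in P.items():
    I=p['pixels'].astype(float);u,v=proj(p,(o['tcp_pos'][0],o['tcp_pos'][1],zh)).astype(int)
    w=np.clip(I[...,0]-1.35*I[...,2]-12,0,None);m=np.zeros_like(w);m[v-14:v+15,u-14:u+15]=1;w*=m
    yy,xx=np.mgrid[:400,:640];H[n]=((w*xx).sum()/w.sum(),(w*yy).sum()/w.sum())
    print(n,np.round(H[n],1),(w>0).sum(),"head-ring",(at_z(p,H[n],zh)-at_z(p,ring[n],.03))[:2].round(4))
print("tri head",tri(P['top'],H['top'],P['side'],H['side']).round(4),"ring",tri(P['top'],ring['top'],P['side'],ring['side']).round(4))
to((.548,.1905,.205),.30)
E
python3 m.py
```

```text
toolz [ 5.4e-03 -2.0e-04 -1.0e+00]
side [312.1 168.9] 5 head-ring [ 0.0073 -0.0101]
top [234.6 242.6] 9 head-ring [ 0.0055 -0.0118]
tri head [0.5543 0.176  0.0886] ring [0.5478 0.1873 0.0342]
tcp [0.5517 0.185  0.2391] clk 10.97 F [-0.26  0.66 -1.14] j [-0.76  0.33  0.41  1.8  -0.15  1.04  0.  ] w 0.0135
[0.026, -0.009, 0.136] [0.003, 0.001, -0.003]
```

```bash
python3 -c "
from h import *
p=r.grab_frame('side')
h=at_z(p,(312.1,168.9),.084); print(h)
for d in((0,0),(.05,0),(0,.05),(0,-.05)):
    print(d,[proj(p,h+np.array([d[0]*l,d[1]*l,l])).round(1).tolist() for l in(0,.083,.123,.129)])
b=cv2.resize(p['pixels'][115:180,290:335],None,fx=9,fy=9,interpolation=cv2.INTER_CUBIC)
cv2.imwrite('pics/t1.png',b[:,:,::-1])"
```

```text
[0.55295538 0.18168811 0.084     ]
(0, 0) [[312.1, 168.9], [311.8, 147.3], [311.6, 136.3], [311.6, 134.7]]
(0.05, 0) [[312.1, 168.9], [313.1, 147.5], [313.7, 136.6], [313.7, 134.9]]
(0, 0.05) [[312.1, 168.9], [312.1, 146.5], [312.1, 135.2], [312.1, 133.4]]
(0, -0.05) [[312.1, 168.9], [311.5, 148.1], [311.2, 137.5], [311.1, 135.9]]
```

View pics/t1.png

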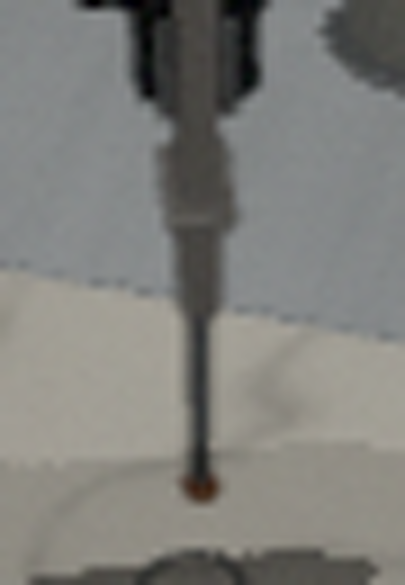

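The wand is nearly upright. The shank and guard edges suggest about 0.04 rad of lean, with the head towards -y, which agrees with the head's offset from the TCP. I'll correct the tilt and centring together.

Emit:
{"op": "apply_moves", "data": {"rows": [[0.012,-0.01,0.02,-0.004,0.012,0],[0.025,-0.018,0.05,-0.0075,0.024,0],[0.025,-0.018,0.05,-0.0075,0.024,0],[0.025,-0.018,0.05,-0.0075,0.024,0],[0.025,-0.018,0.05,-0.0075,0.024,0]]}}

```text
clock: 11.65
tcp_pos: [0.5459, 0.1898, 0.2268]
orientation: [-1.859, -2.509, -0.055]
contact_force: [-0.6, -0.3, -1.1]
grip_width: 0.0133
gripper_force: 51.3
```

```bash
python3 m.py
```

```text
toolz [ 0.0062  0.0394 -0.9992]
side [311.2 169.9] 4 head-ring [ 0.0019 -0.0003]
top [230.3 246.2] 5 head-ring [-0.0017  0.    ]
tri head [0.5478 0.1883 0.074 ] ring [0.5478 0.1873 0.0342]
tcp [0.5459 0.1898 0.2268] clk 11.75 F [ 0.57 -0.03 -1.44] j [-0.74  0.33  0.4   1.83 -0.19  0.99  0.03] w 0.0135
[-0.003, 0.007, 0.087] [0.011, -0.023, -0.003]
```

Emit:
{"op": "apply_moves", "data": {"rows": [[-0.001,0,0.035,0,0,0],[-0.003,-0.001,0.07,0,0,0],[-0.004,-0.002,0.105,0,0,0],[-0.005,-0.002,0.136,0,0,0],[-0.005,-0.002,0.136,0,0,0]]}}

```text
clock: 12.38
tcp_pos: [0.5453, 0.1895, 0.1917]
orientation: [-1.859, -2.508, -0.052]
contact_force: [-0.3, -0.4, -2.2]
grip_width: 0.0134
gripper_force: 51.4
```

Emit:
{"op": "apply_moves", "data": {"rows": [[0,0,0,0,0,0],[0,0,0,0,0,0],[0,0,0,0,0,0]]}}

```text
clock: 12.75
tcp_pos: [0.546, 0.1897, 0.1929]
orientation: [-1.859, -2.509, -0.056]
contact_force: [-0.3, 0.9, -1.5]
grip_width: 0.0136
gripper_force: 51.4
```

```bash
python3 m.py
```

```text
toolz [ 0.0062  0.0395 -0.9992]
side [311. 178.] 6 head-ring [0.0006 0.0005]
top [233.3 247.6] 5 head-ring [-0.0011 -0.001 ]
tri head [0.5477 0.1866 0.0424] ring [0.5478 0.1873 0.0342]
tcp [0.5459 0.1897 0.1928] clk 12.85 F [ 0.68 -0.31 -0.76] j [-0.73  0.36  0.39  1.87 -0.21  0.93  0.06] w 0.0131
[0.002, 0.01, -0.049] [0.011, -0.023, -0.003]
```

Emit:
{"op": "apply_moves", "data": {"rows": [[0,0,0.012,0,0,0],[-0.001,0,0.024,0,0,0],[-0.001,0,0.024,0,0,0],[-0.001,0,0.024,0,0,0]]}}

```text
clock: 13.35
tcp_pos: [0.5459, 0.1898, 0.1866]
orientation: [-1.859, -2.508, -0.055]
contact_force: [-0.9, 0.0, -0.2]
grip_width: 0.0135
gripper_force: 51.5
```

Emit:
{"op": "apply_moves", "data": {"rows": [[0,0,0.01,0,0,0],[0,0,0.016,0,0,0],[0,0,0.016,0,0,0],[0,0,0.016,0,0,0],[0,0,0.016,0,0,0]]}}

```text
clock: 13.98
tcp_pos: [0.546, 0.1899, 0.1827]
orientation: [-1.859, -2.509, -0.055]
contact_force: [0.1, 0.5, 1.5]
grip_width: 0.0136
gripper_force: 51.8
```

```bash
python3 -c "
from m import *
for i in range(6): r.grab_frame('side');print(r.get_obs()['contact_force'].round(2),r.get_obs()['tcp_pos'].round(4))"
```

```text
toolz [ 0.006   0.0394 -0.9992]
side [311.4 179.6] 5 head-ring [ 0.0023 -0.0007]
top [233.2 248.3] 5 head-ring [-0.0021 -0.    ]
tri head [0.5477 0.1885 0.0337] ring [0.5478 0.1873 0.0342]
tcp [0.546  0.1899 0.1826] clk 14.07 F [-0.59  0.07  2.  ] j [-0.72  0.38  0.38  1.88 -0.22  0.91  0.06] w 0.0135
[0.003, 0.01, -0.089] [0.011, -0.023, -0.003]
[-1.28  0.5   1.81] [0.546  0.1899 0.1826]
[0.04 0.45 1.32] [0.546  0.1899 0.1826]
[-0.65  0.44  1.65] [0.546  0.1898 0.1826]
[-1.    0.53  1.44] [0.5459 0.1899 0.1826]
[-0.33 -0.09  1.57] [0.546  0.1899 0.1826]
[-0.6   0.04  2.48] [0.546  0.1898 0.1826]
```

The push is about 3.2 N above the in-air baseline, which is roughly half travel, and the head is centred. One last look to check upright and seating.

```bash
python3 -c "
from h import *
P={n:r.grab_frame(n) for n in('side','top')}
s=P['side'];h=np.array([.548,.189,.03])
for d in(-.05,0,.05): print(d,[proj(s,h+[w[0],w[1]+d*w[2],w[2]]).round(1).tolist() for w in((0,0,0),(.005,-.016,.080),(.007,-.022,.120))])
a=cv2.resize(s['pixels'][120:200,288:338],None,fx=7,fy=7,interpolation=cv2.INTER_CUBIC)
b=cv2.resize(P['top']['pixels'][210:290,205:265],None,fx=7,fy=7,interpolation=cv2.INTER_CUBIC)
cv2.imwrite('pics/f.png',np.hstack([a,b])[:,:,::-1])"
```

```text
-0.05 [[311.3, 180.5], [311.1, 164.8], [311.0, 155.9]]
0 [[311.3, 180.5], [311.4, 164.0], [311.4, 154.8]]
0.05 [[311.3, 180.5], [311.7, 163.2], [311.9, 153.6]]
```

View pics/f.png

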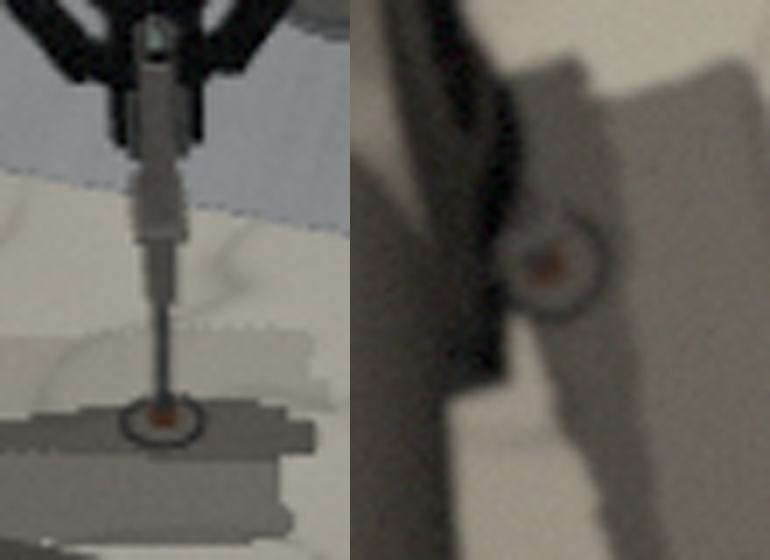

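The copper head sits centred in the ring in both views, at (162,416) in the side crop and (547,265) in the top crop. The shank and guard edges match an upright wand to within about 0.04 rad, so I'm handing in.

```bash
python3 -c "
from bench import r
print(r.hand_in())"
```

```text
the job is handed in; nothing more can be done
None
```

I handed the job in with the thermometer still gripped, its head within about 2 mm of the ring centre, pressing at about 3 N (roughly half the spring's travel) and upright to within about 0.04 rad by camera; the hand-in call returned no verdict.

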